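Unload and reload the angled drilling jig

ROBOT

A 6-joint arm with a two-finger parallel gripper is mounted at the origin on the work surface. World frame = base frame: x ahead of the robot, y to its left, z up, the work surface at z = 0. Lengths are in mm, angles in degrees, forces in N, time in s.
With the tool pointing down it reaches from about 325 to 850 mm from the base axis. Payload 4.4 kg.
Tool frame: the origin (TCP) lies on the centre line of the jaws, within the pads' length; the fingertips stand 17 mm ahead of it and the grasp point (between the pads) lies 2 mm behind it; z points along the fingers, y is the line along which they close (so a half turn about z gives the same grasp; the last joint's range is limited). The gripper opens to 94 mm and grips with 3 to 60 N. Pads are 16 mm wide; open, the fingers measure 119 mm over their backs; the gripper's body (75 mm by 177 mm) begins 78 mm behind the grasp point.
Start: joints at [-78.638, 11.837, 88.321, -0, 79.842, -8.623], TCP at [196.506, -540.382, 222.447] pointing down, gripper open.
Joint ranges: [-156.59, 156.59], [-49.26, 127.26], [12.9, 141.05], [-63.56, 243.56], [4.71, 150.69], [-161.64, 161.64]. Speed limits (degrees/s): [159.86, 159.86, 180, 180, 180, 180].

INTERFACE

Orientations are given as a 3x3 rotation matrix whose columns are the frame's x, y, z axes.
In Python, from station import bot gives the robot as it stands.
- The arm moves only by the tool send_rows, never from a script. Its arguments are lists of equal length, an entry for each row: "slide": the shift along the tool's x, y, z in m, a list of three; "turn": the turn, a rotation vector about the tool's x, y, z in rad, a list of three; "grip": the opening in per cent of the stroke, from 0 (shut) to 100 (fully open). A call has 1 to 10 rows; each row shifts and turns the commanded pose from where the row before left it, along the tool's axes as they then stand; what a row does not reach is not made up. A row lasts 1/10 s, in which the tool goes at most 50 mm and 8.59 degrees, less where a joint would pass 70% of its speed; a pose out of reach is approached as far as the arm can. A call with a gripper value outside its range is refused whole. The fingers move at their own pace and stop on an object; "force" is the grip in N (left out, the last holds). Time passes only in rows, so rows that do not move let the fingers close. It gives the time, the measured TCP pose, the force, the opening and the grip force at its end, in the units of the state.
- bot.get_obs(): the state, without advancing time (a new reading comes with each control period).
- bot.read_camera(name): name is "side" or "top"; returns (picture, depth): 480x640x3 uint8, red, green, blue; 480x640 float32, mm along the optical axis (not along the pixel's ray), 0 where there is no reading.
- bot.camera_model(name): a dict with "intrinsics" (3x3 intrinsics, pixels), "eye" and "attitude" of the camera in the world. Camera axes: x right, y down, z forward; pixel columns grow to the right and rows downward; lengths in mm; the calibration is good to about 2 mm. A picture is of the moment at which its call begins. camera_model takes no time and is no camera call.
- bot.finish_job(): hands the job in; it is judged then, once.
The state is a dict: "time_s": time; "joint_pos": joint angles; "qd": joint speeds; "joint_torque": joint torques, N m; "tcp_pos": TCP position; "orientation": TCP orientation; "force": force on the tool from outside, world axes, zero at the start; "ft_torque": the same for the moment, N m; "gripper_width": finger opening in mm; "grasp_force": force on a finger pad.
Only numpy, scipy, OpenCV 4.12 (cv2) and the standard library are available. Lean on these libraries where they do the work, as an engineer would, in place of code of your own. Each camera call takes 0.05 s, during which the arm holds its last target. There are 200 camera calls.

TASK

Unload and reload the angled drilling jig: take out the drilled braces (dark wood, with holes) still lying in it and lay them in the blue tray, and load every pale blank into a lane of its own: push it up the sloping bed, under the plate, until it rests fully home against the top stop, and press down that lane's red toggle clamp until it snaps shut on it. Leave the ear defenders, try square and plane where they are.

Things in the scene. Friction and masses are not known exactly. Their poses are not given: they have to be found in the camera images.
- blank1_mid (a point): Pale raw beech brace blank, a rectangular piece 150 long x 44 wide x 20 mm thick, about 90 g, starting flat on the supply mat (may be absent: then None). The point is its centre (10 mm above its underside). Own x along the 150 mm length, y across the 44 mm width, z up through the 20 mm thickness. Wood on the sloping bed does not slide back by itself.
- blank2_mid (a point): Pale raw beech brace blank, a rectangular piece 150 long x 44 wide x 20 mm thick, about 90 g, starting flat on the supply mat (may be absent: then None). The point is its centre (10 mm above its underside). Own x along the 150 mm length, y across the 44 mm width, z up through the 20 mm thickness. Wood on the sloping bed does not slide back by itself.
- blank3_mid (a point): Pale raw beech brace blank, a rectangular piece 150 long x 44 wide x 20 mm thick, about 90 g, starting flat on the supply mat (may be absent: then None). The point is its centre (10 mm above its underside). Own x along the 150 mm length, y across the 44 mm width, z up through the 20 mm thickness. Wood on the sloping bed does not slide back by itself.
- drilled1_mid (a point): Finished brace: same 150 x 44 x 20 mm piece in dark wood with four small dark drilled holes on top, about 85 g, left lying unclamped at home in lane A of the jig (may be absent: then None). The point is its centre; own x along the length, y across the width, z up. Its upper 45 mm is under the bush plate, the lower 105 mm lies open, the last 65 mm of it outside the guides too.
- drilled2_mid (a point): Finished brace: same 150 x 44 x 20 mm piece in dark wood with four small dark drilled holes on top, about 85 g, left lying unclamped at home in lane B of the jig (may be absent: then None). The point is its centre; own x along the length, y across the width, z up. Its upper 45 mm is under the bush plate, the lower 105 mm lies open, the last 65 mm of it outside the guides too.
- drilled3_mid (a point): Finished brace: same 150 x 44 x 20 mm piece in dark wood with four small dark drilled holes on top, about 85 g, left lying unclamped at home in lane C of the jig (may be absent: then None). The point is its centre; own x along the length, y across the width, z up. Its upper 45 mm is under the bush plate, the lower 105 mm lies open, the last 65 mm of it outside the guides too.
- jig: Angled drilling jig, fixed, 280 x 270 mm: grey bed (270 x 262) sloping up at 10 degrees towards the jig's own +x (away from the robot), with three lanes 78 mm apart (A left, B middle, C right) ending at a steel top stop. An aluminium bush plate bridges the last 45 mm of the lanes, so pieces slide in under it from below; clamps stand on it. Origin at bench level under its middle, y left, z up.
- homeA (a point): Where the centre of a blank lies when fully home in lane A: 75 mm before the stop, 10 mm above the bed. Axes: x up the slope, y across, z square to the bed. Plate 28 to 40 mm above the bed from x = 0.03; guide strips 14 mm high, 52 mm apart, with round noses from x = -0.008; below that plain open bed to x = -0.165. Lay a blank with its centre near x = -0.06, then push.
- clampA (a joint): Handle angle of lane A's toggle clamp: 0 open (handle 0.96 rad above level, pointing away from the robot; arm up), 0.9 shut (handle 0.06 rad above level, rubber foot on the blank). Pressing it down takes 6 to 20 N, by where and how; past about 0.6 it snaps over and stays shut; let go earlier it springs open. Foot lands 60 mm before the stop, holds with about 3 N, and blocks an empty lane.
- clampA_grip (a point): Point on the axis of lane A's red round clamp handle (13 mm diameter), 60 mm from its pivot, moving with it; the handle ends 83 mm from the pivot.
- clampA_pivot (a point): Fixed hinge of lane A's clamp (axis level, across the lane), 62 mm above the bed, 15 mm before the stop. The handle is on the far side of it, the arm on the robot's side. When open the arm reaches 55 mm above this point and its foot 56 mm nearer the robot. Same axes as the home point.
- homeB (a point): Where the centre of a blank lies when fully home in lane B: 75 mm before the stop, 10 mm above the bed. Axes: x up the slope, y across, z square to the bed. Plate 28 to 40 mm above the bed from x = 0.03; guide strips 14 mm high, 52 mm apart, with round noses from x = -0.008; below that plain open bed to x = -0.165. Lay a blank with its centre near x = -0.06, then push.
- clampB (a joint): Handle angle of lane B's toggle clamp: 0 open (handle 0.96 rad above level, pointing away from the robot; arm up), 0.9 shut (handle 0.06 rad above level, rubber foot on the blank). Pressing it down takes 6 to 20 N, by where and how; past about 0.6 it snaps over and stays shut; let go earlier it springs open. Foot lands 60 mm before the stop, holds with about 3 N, and blocks an empty lane.
- clampB_grip (a point): Point on the axis of lane B's red round clamp handle (13 mm diameter), 60 mm from its pivot, moving with it; the handle ends 83 mm from the pivot.
- clampB_pivot (a point): Fixed hinge of lane B's clamp (axis level, across the lane), 62 mm above the bed, 15 mm before the stop. The handle is on the far side of it, the arm on the robot's side. When open the arm reaches 55 mm above this point and its foot 56 mm nearer the robot. Same axes as the home point.
- homeC (a point): Where the centre of a blank lies when fully home in lane C: 75 mm before the stop, 10 mm above the bed. Axes: x up the slope, y across, z square to the bed. Plate 28 to 40 mm above the bed from x = 0.03; guide strips 14 mm high, 52 mm apart, with round noses from x = -0.008; below that plain open bed to x = -0.165. Lay a blank with its centre near x = -0.06, then push.
- clampC (a joint): Handle angle of lane C's toggle clamp: 0 open (handle 0.96 rad above level, pointing away from the robot; arm up), 0.9 shut (handle 0.06 rad above level, rubber foot on the blank). Pressing it down takes 6 to 20 N, by where and how; past about 0.6 it snaps over and stays shut; let go earlier it springs open. Foot lands 60 mm before the stop, holds with about 3 N, and blocks an empty lane.
- clampC_grip (a point): Point on the axis of lane C's red round clamp handle (13 mm diameter), 60 mm from its pivot, moving with it; the handle ends 83 mm from the pivot.
- clampC_pivot (a point): Fixed hinge of lane C's clamp (axis level, across the lane), 62 mm above the bed, 15 mm before the stop. The handle is on the far side of it, the arm on the robot's side. When open the arm reaches 55 mm above this point and its foot 56 mm nearer the robot. Same axes as the home point.
- tray_in (a point): Centre of the inner floor of the blue open finished-parts tray, 220 x 220 mm outside, 40 mm high, walls 6 mm, fixed. x, y along its sides, z up. It stands on one side of the jig and the supply mat on the other; which side is which varies.
- board: Thin black rubber supply mat 290 x 220 x 6 mm, fixed, on which the blanks lie side by side about 105 mm apart. Origin at the centre of its underside, x along the 290 mm.
- ear_defenders: Bystander: yellow ear defenders lying on the bench beyond the jig, about 140 mm wide. Origin between the cups, at the bench.
- try_square: Bystander: try square (dark wooden stock 115 mm, steel blade 150 mm) lying flat. Origin under the stock's centre.
- block_plane: Bystander: green block plane 160 x 50 mm, 45 mm high. Origin under its centre.
There are look-alikes about, which are no part of the job. What is shaped like the part that bears drilled2_mid but grey or pink is not meant. What is shaped like the part that bears blank3_mid but pink is not meant.

How it is judged:
By the outcome, as a careful person would: the job done as asked, in the order asked, and still so for the second after the job is handed in, with the robot touching nothing.
Of blank1, blank2, blank3 only 2 to 3 are there at a start; the rules pass over those that are not, and their reading is None.
Of drilled1, drilled2, drilled3 only 1 to 2 are there at a start; the rules pass over those that are not, and their reading is None.
At some moment in a run one of blank1, blank2, blank3 may be knocked a few centimetres aside while the robot is not near it.
Once in a run the grip may slacken for a moment while it holds something.
It also fails if it takes over 210 s, if anything falls off the work surface, if the arm or the gripper's body presses on something with over 40 N, if the wrist force passes 120 N, or if a joint passes its speed limit or range.

## Working session

There is one attempt and no reset: what is moved stays moved. The work goes in short steps, Python scripts to look and compute and a tool call to move; the robot and the scene stay as the last step left them, time stands still between calls to the robot, and variables do not carry over. Pictures are saved under pics/ and viewed, at most 14 in all, crops included, and the job is handed in when it is done.

Besides the shell and the picture viewer there is one more tool, called after "Call:" as a command line: name --argument value ..., lists and objects as JSON in quotes. send_rows: Moves the arm, as the interface text tells. Its arguments: {"type":"object","properties":{"slide":{"type":"array","items":{"type":"array","items":{"type":"number"}}},"turn":{"type":"array","items":{"type":"array","items":{"type":"number"}}},"grip":{"type":"array","items":{"type":"number"}},"force":{"type":"number"}},"required":["slide","turn","grip"]}

```bash
ls; mkdir -p pics
cat > h.py <<'E'
import numpy as np, cv2
from station import bot
np.set_printoptions(precision=1,suppress=True)
def shot(n,name=None):
    p,d=bot.read_camera(n)
    if name: cv2.imwrite(f'pics/{name}.png',p[:,:,::-1])
    return p,d
def cloud(n,d):
    m=bot.camera_model(n);K=np.array(m['intrinsics']);v,u=np.mgrid[:480,:640]
    c=np.stack([(u-K[0,2])/K[0,0]*d,(v-K[1,2])/K[1,1]*d,d],-1)
    return c@np.array(m['attitude']).T+np.array(m['eye'])
E
python3 - <<'E'
from h import *
for n in ('top','side'):
    p,d=shot(n,n+'0'); np.savez(f'{n}0.npz',p=p,d=d)
    m=bot.camera_model(n); print(n,m)
print(bot.get_obs())
E
```

```text
pics
top {'intrinsics': array([[512.9,   0. , 329. ],
       [  0. , 512.9, 231.2],
       [  0. ,   0. ,   1. ]]), 'eye': array([ 316.9,  115.4, 1575. ]), 'attitude': array([[-0. , -1. ,  0.1],
       [-1. ,  0. , -0. ],
       [-0. , -0.1, -1. ]])}
side {'intrinsics': array([[528.1,   0. , 323.6],
       [  0. , 528.1, 236.6],
       [  0. ,   0. ,   1. ]]), 'eye': array([ 420.4, 1070. , 1220. ]), 'attitude': array([[-1. , -0.1,  0.1],
       [-0.1,  0.7, -0.7],
       [ 0. , -0.7, -0.7]])}
{'time_s': 0.1, 'joint_pos': array([-78.6,  11.9,  88.4,   0. ,  79.8,  -8.6]), 'qd': array([-0. , -0.1, -0.1,  0.1,  0. , -0.1]), 'joint_torque': array([  0. , -37.2, -28.2,   0.1,   0. ,  -0. ]), 'tcp_pos': array([ 196.3, -539.7,  221.4]), 'orientation': array([[ 0.9,  0.3, -0. ],
       [ 0.3, -0.9,  0. ],
       [ 0. , -0. , -1. ]]), 'force': array([-0.3,  0.4,  0.1]), 'ft_torque': array([ 0., -0.,  0.]), 'grasp_force': 0.0, 'gripper_width': 93.95555669292867}
```

View pics/top0.png

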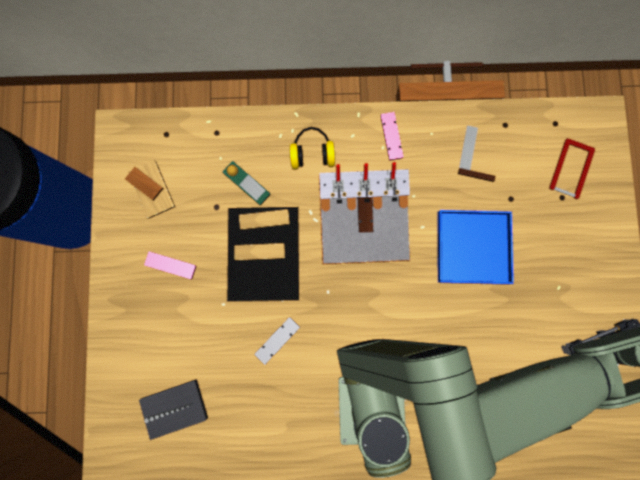

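View pics/side0.png

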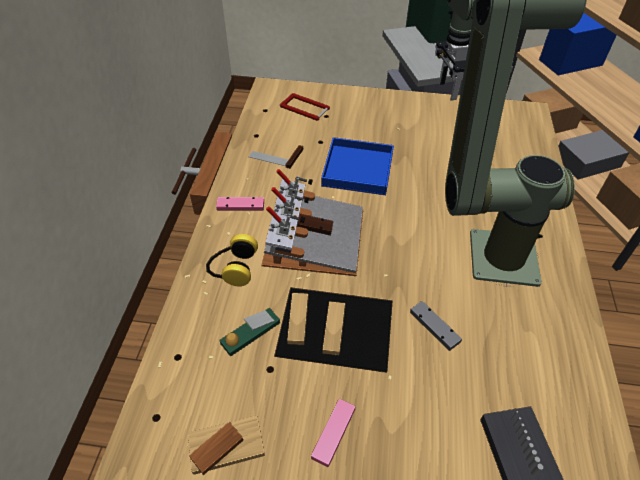

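Top view: two blanks on the black mat at (263,219) and (259,251), a drilled brace in lane B at (366,215), and the blue tray at (475,247). Lanes A and C look empty. I'll zoom in and measure next.

```bash
cat > m1.py <<'E'
from h import *
T=np.load('top0.npz');S=np.load('side0.npz')
P=cloud('top',T['d']);img=T['p']; Q=cloud('side',S['d'])
def comps(mask,X,minn=30):
    n,l,st,_=cv2.connectedComponentsWithStats(mask.astype(np.uint8))
    for i in range(1,n):
        if st[i,4]<minn: continue
        k=l==i; x=X[k]; z=np.median(x[:,2])
        r=cv2.minAreaRect(x[:,:2].astype(np.float32))
        print(st[i],'c',np.array(r[0]),'sz',np.array(r[1]),'ang %.1f'%r[2],'z',z, 'mean',x.mean(0))
def go(name,p,X):
    print('==',name); h=cv2.cvtColor(p,cv2.COLOR_RGB2HSV);H,Sa,V=[h[...,i].astype(int) for i in range(3)]
    inr=(X[...,0]>250)&(X[...,0]<800)&(X[...,1]>-350)&(X[...,1]<500)
    print('black');comps((V<40)&inr,X,300)
    mb=(X[...,1]>190)&(X[...,1]<430)&(X[...,0]>330)&(X[...,0]<640)
    print('blank');comps((V>140)&(Sa>50)&(H>8)&(H<30)&mb&(X[...,2]>15),X)
    print('blue');comps((H>100)&(H<125)&(Sa>150)&inr,X,300)
    jj=(X[...,0]>400)&(X[...,0]<720)&(X[...,1]>-150)&(X[...,1]<180)
    print('red');comps(((H<5)|(H>174))&(Sa>170)&(V>80)&jj&(X[...,2]>60),X,8)
    print('dark');comps((H<18)&(Sa>80)&(V<100)&jj,X,60)
    g=jj&(Sa<40)&(V>70)&(V<150)&(X[...,2]>5)&(X[...,2]<75)
    print('bed');comps(g,X,300)
    n,l,st,_=cv2.connectedComponentsWithStats(g.astype(np.uint8));x=X[l==1+st[1:,4].argmax()]
    A=np.c_[x[:,:2],np.ones(len(x))]
    for _ in range(4):
        c=np.linalg.lstsq(A,x[:,2],rcond=None)[0];k=abs(A@c-x[:,2])<4;A=A[k];x=x[k]
    print('plane',c[:2]*1000,c[2],'slope',np.degrees(np.arctan(np.hypot(*c[:2]))),'dir',np.degrees(np.arctan2(c[1],c[0])),len(x))
go('top',img,P);go('side',S['p'],Q)
a=cv2.resize(img[150:275,300:430],None,fx=3,fy=3,interpolation=2)
b=cv2.resize(S['p'][160:285,250:380],None,fx=3,fy=3,interpolation=2)
cv2.imwrite('pics/crop1.png',np.hstack([a,b])[:,:,::-1])
E
python3 m1.py
```

```text
== top
black
[ 228  208   70   92 4410] c [465.7 268.9] sz [309.3 294.9] ang 89.5 z 6.864153606561217 mean [446.8 315.9  11. ]
blank
[239 210  50  19 684] c [574.8 312.6] sz [ 45.4 149.5] ang 5.5 z 26.802853703228152 mean [575.5 312.   26.8]
[235 244  49  16 697] c [476.8 326.9] sz [ 43.8 147.5] ang 0.9 z 26.64536758136819 mean [476.4 326.6  26.7]
blue
[ 439  211   48   72 2976] c [ 456.1 -115.9] sz [229.2 488.9] ang 5.9 z 6.451882799538794 mean [ 474.  -282.6   21. ]
red
[392 163   3  16  35] c [679.5 -70.9] sz [32.3  6.8] ang 8.5 z 175.05924436704277 mean [679.2 -70.7 174.7]
[337 165   3  16  35] c [677.2  83.4] sz [ 5.9 34.2] ang 89.5 z 173.56871400684076 mean [676.4  84.6 173.9]
[364 164   3  16  35] c [678.6   7.8] sz [34.7  6.3] ang 3.9 z 173.04109193668137 mean [677.3   6.9 173.7]
dark
[358 198  15  34 444] c [574.6   4.1] sz [44.2 99.2] ang 87.2 z 66.48023286474563 mean [574.1   4.6  68.3]
bed
[ 328  196   81   65 1971] c [535.4  -4.7] sz [191.8 239. ] ang 1.0 z 36.1322404010582 mean [523.9 -24.5  37.2]
plane [179.2   6.5] -56.57232243861254 slope 10.163970050069171 dir 2.068
[... 764 characters left out ...]
] ang 87.7 z 169.322380524565 mean [675.4  85.1 168.7]
dark
[297 214  36  21 446] c [572.8  34.3] sz [110.4 101. ] ang 88.5 z 62.440537952915975 mean [569.9   9.7  63.6]
[275 250  29   8  85] c [627.9 133.5] sz [79.8  9.8] ang 4.0 z 61.954417887882755 mean [630.  133.2  62.1]
[273 255   9   9  60] c [667.9 121. ] sz [21.9 22.6] ang 1.9 z 23.327001850924376 mean [665.9 127.9  23.1]
[262 265  94  11 128] c [571.7 137.7] sz [272.6  10.3] ang 0.8 z 3.0774014661487854 mean [570.6 137.8   2.9]
bed
[ 292  196   71   75 3196] c [532.2   2.6] sz [191.  269.9] ang 0.9 z 33.4857347428549 mean [516.2  13.1  34.2]
plane [176.8   2.8] -57.17171634324135 slope 10.030306941896043 dir 0.9224370751799252 2712
```

View pics/crop1.png

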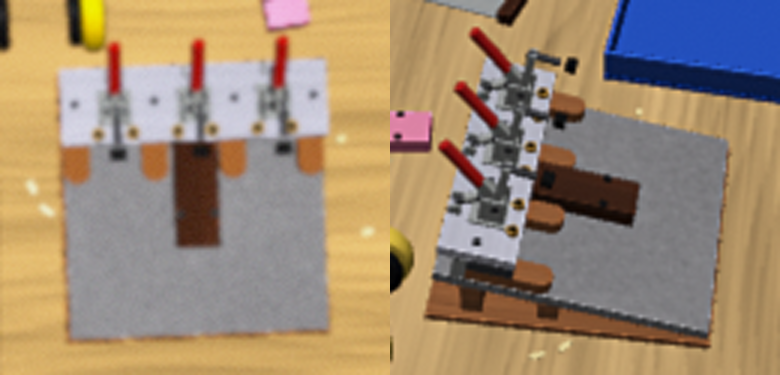

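The crop shows one drilled brace, in lane B, with lanes A and C empty, all three clamps open and the lanes about 78 mm apart. I'll fit the jig from the handle, bed and brace data and work out the first move.

```bash
cat >> h.py <<'E'
psi=np.radians(0.9);s=np.radians(10)
ey=np.array([-np.sin(psi),np.cos(psi),0]);fx=np.array([np.cos(psi),np.sin(psi),0])
ex=np.cos(s)*fx+[0,0,np.sin(s)];ez=np.cross(ex,ey)
HB=np.array([598,5.6,59.8])
LANE={'A':78,'B':0,'C':-78}
def J(l,x,z,y=0): return HB+(LANE[l]+y)*ey+x*ex+z*ez   # z above home centre (bed=-10)
RJ=np.c_[ex,-ey,-ez]
def Rdown(deg): a=np.radians(deg); return np.c_[[np.cos(a),np.sin(a),0],[np.sin(a),-np.cos(a),0],[0,0,-1]]
def to(pos,R=None,p0=None,R0=None):
    from scipy.spatial.transform import Rotation as Ro
    o=bot.get_obs();p0=o['tcp_pos'] if p0 is None else p0;R0=o['orientation'] if R0 is None else R0
    sl=R0.T@(np.array(pos)-p0)/1000
    tu=np.zeros(3) if R is None else Ro.from_matrix(R0.T@R).as_rotvec()
    print('slide',np.round(sl,4).tolist(),'turn',np.round(tu,4).tolist(),'t',round(o['time_s'],1))
E
python3 - <<'E'
from h import *
for n in('top','side'):
    Z=np.load(n+'0.npz');X=cloud(n,Z['d']);h=cv2.cvtColor(Z['p'],cv2.COLOR_RGB2HSV).astype(int)
    m=((h[...,0]<5)|(h[...,0]>174))&(h[...,1]>150)&(h[...,2]>70)&(X[...,0]>600)&(X[...,0]<730)&(abs(X[...,1])<120)&(X[...,2]>100)
    for l in'ABC':
        y=HB[1]+LANE[l];k=m&(abs(X[...,1]-y)<25);x=X[k]
        if len(x)<8:continue
        u,sv,vt=np.linalg.svd(x-x.mean(0));d=vt[0]*np.sign(vt[0][2])
        print(n,l,x.mean(0),x.min(0),x.max(0),'dir',np.degrees(np.arctan2(d[2],d[0])))
    # brace lower end, bed lower edge, plate edge along profiles (height above bed plane)
    for y in (5,):
        k=(abs(X[...,1]-y)<8)&(X[...,0]>480)&(X[...,0]<560);x=X[k];hh=(x-HB)@ez;ix=(x-HB)@ex
        print(n,'brace end',np.sort(ix[hh>2])[:3], 'bed h',np.median(hh[hh<-3]),'top',np.median(hh[hh>2]))
    for y in (45,-40,85,-75):
        k=(abs(X[...,1]-y)<8)&(X[...,0]>400)&(X[...,0]<660);x=X[k];hh=(x-HB)@ez;ix=(x-HB)@ex
        print(n,y,'bed low',np.sort(ix[(hh>-14)])[:3],'plate edge',np.sort(ix[(hh>22)&(hh<34)])[:3],'plate h',np.median(hh[(hh>22)&(hh<34)]),'bed h',np.median(hh[(ix<-50)&(ix>-150)]))
to(J('B',-55,50),RJ)
o=bot.get_obs();to(J('B',-55,10),p0=J('B',-55,50),R0=RJ)
E
```

```text
top A [675.7  84.1 172.9] [660.1  80.5 149.6] [694.3  86.6 199.8] dir 56.94065201187737
top B [676.6   7.3 172.5] [661.2   4.3 150.5] [696.   10.9 196.5] dir 55.84781452204204
top C [677.3 -70.4 172.2] [661.1 -75.1 150.6] [695.6 -65.5 196.1] dir 54.41011877483194
top brace end [-74.7 -74.7 -74.5] bed h -8.899863422965401 top 10.598777655456864
top 45 bed low [-195.2 -164.2 -162. ] plate edge [30.8 30.8 31. ] plate h 29.841655377893414 bed h -9.153571800710562
top -40 bed low [-162.5 -162.4 -161.9] plate edge [30.4 30.4 30.5] plate h 30.123112512125005 bed h -9.645115495038361
top 85 bed low [-163.  -162.9 -162.8] plate edge [32.5 33.  33.1] plate h 30.430452161380835 bed h -9.601588010120082
top -75 bed low [-164.  -163.8 -163.6] plate edge [31.9 32.  32. ] plate h 30.78877503366269 bed h -9.32618831038803
side A [675.6  85.3 168.6] [658.8  77.  142.5] [693.8  90.6 190.9] dir 55.59037688587871
side B [676.5   8.8 169.1] [658.1  -4.4 143.1] [695.   15.5 191.3] dir 53.695884281509606
side C [677.6 -70.2 168.1] [660.7 -78.2 144.6] [696.2 -64.4 191. ] dir 54.23036580099768
side brace end [-77.3 -76.7 -74.9] bed h -11.257878767163401 top 8.714125781111079
side 45 bed low [-166.  -165.5 -165.2] plate edge [29.2 29.8 30.4] plate h 28.48573496244088 bed h -10.704584534478371
side -40 bed low [-165.4 -164.7 -162.4] plate edge [28.8 30.4 31.1] plate h 29.23070495073186 bed h -10.637877976295693
side 85 bed low [-166.4 -166.1 -165.9] plate edge [29.  29.6 30.7] plate h 29.55221855100709 bed h -11.141112928178556
side -75 bed low [-166.1 -165.6 -165.5] plate edge [28.9 29.6 30.2] plate h 29.685176649353863 bed h -11.452176288545383
slide [0.5044, -0.3955, 0.1229] turn [-0.0311, 0.1729, 0.332] t 0.1
slide [-0.0, -0.0, 0.04] turn [0.0, 0.0, 0.0] t 0.1
```

Call:
send_rows --slide '[[0.036, -0.028, 0.005], [0.036, -0.028, 0.005], [0.036, -0.028, 0.005], [0.036, -0.028, 0.005], [0.036, -0.028, 0.005], [0.036, -0.028, 0.005], [0.036, -0.028, 0.005], [0.036, -0.028, 0.005], [0.036, -0.028, 0.005], [0.036, -0.028, 0.005]]' --turn '[[0, 0, 0], [0, 0, 0], [0, 0, 0], [0, 0, 0], [0, 0, 0], [0, 0, 0], [0, 0, 0], [0, 0, 0], [0, 0, 0], [0, 0, 0]]' --grip '[80, 80, 80, 80, 80, 80, 80, 80, 80, 80]' --force 20

```text
time_s: 1.1
tcp_pos: [439.6, -152.3, 172.0]
orientation: [[0.94, 0.342, -0.0], [0.342, -0.94, 0.0], [-0.0, -0.0, -1.0]]
force: [0.5, -0.9, 0.5]
gripper_width: 75.0
grasp_force: 0.0
```

Call:
send_rows --slide '[[0.036, -0.029, 0.018], [0.036, -0.029, 0.018], [0.036, -0.029, 0.018], [0.036, -0.029, 0.018], [0, 0, 0], [0, 0, 0], [0, 0, 0], [0, 0, 0]]' --turn '[[0, 0, 0], [0, 0, 0], [0, 0, 0], [0, 0, 0], [-0.01, 0.058, 0.111], [-0.01, 0.058, 0.111], [-0.011, 0.057, 0.11], [0, 0, 0]]' --grip '[80, 80, 80, 80, 80, 80, 80, 80]'

```text
time_s: 1.9
tcp_pos: [532.3, 4.8, 99.0]
orientation: [[0.985, 0.016, 0.17], [0.016, -1.0, 0.002], [0.17, 0.001, -0.985]]
force: [-0.5, 0.5, 0.2]
gripper_width: 75.4
grasp_force: 0.0
```

```bash
python3 -c "
from h import *
to(J('B',-55,10),RJ);o=bot.get_obs();print(o['tcp_pos'],o['gripper_width'],o['force'])"
```

```text
slide [0.003, 0.0002, 0.04] turn [0.001, 0.0033, 0.0009] t 1.9
[532.3   4.8  99. ] 75.41869999031347 [-0.5  0.5  0.2]
```

Call:
send_rows --slide '[[0.001, 0, 0.012], [0.001, 0, 0.012], [0.001, 0, 0.012], [0, 0, 0.004], [0, 0, 0], [0, 0, 0], [0, 0, 0], [0, 0, 0], [0, 0, 0]]' --turn '[[0, 0, 0], [0, 0, 0], [0, 0, 0], [0, 0, 0], [0, 0, 0], [0, 0, 0], [0, 0, 0], [0, 0, 0], [0, 0, 0]]' --grip '[80, 80, 80, 80, 30, 30, 30, 30, 30]' --force 25

```text
time_s: 2.8
tcp_pos: [545.0, 4.0, 62.1]
orientation: [[0.984, 0.016, 0.175], [0.016, -1.0, 0.001], [0.175, 0.002, -0.985]]
force: [-0.0, -0.6, 0.9]
gripper_width: 44.2
grasp_force: 24.9
```

Call:
send_rows --slide '[[-0.015, 0, 0], [-0.015, 0, 0], [-0.015, 0, 0], [-0.015, 0, 0], [-0.015, 0, 0], [-0.005, 0, -0.02], [0, 0, -0.03], [0, 0, -0.04], [0, 0, 0]]' --turn '[[0, 0, 0], [0, 0, 0], [0, 0, 0], [0, 0, 0], [0, 0, 0], [0, 0, 0], [0, 0, 0], [0, 0, 0], [0, 0, 0]]' --grip '[30, 30, 30, 30, 30, 30, 30, 30, 30]'

```text
time_s: 3.7
tcp_pos: [454.1, 2.0, 142.0]
orientation: [[0.983, 0.016, 0.185], [0.016, -1.0, -0.001], [0.185, 0.004, -0.983]]
force: [1.0, -0.9, -0.0]
gripper_width: 43.8
grasp_force: 24.9
```

```bash
python3 -c "
from h import *
T=[474,-283,90]
to(T,Rdown(0.9));o=bot.get_obs();print(o['tcp_pos'],o['gripper_width'],o['grasp_force'],o['force'])"
```

```text
slide [0.0053, 0.2851, 0.0552] turn [0.0044, -0.1863, 0.0004] t 3.7
[454.1   2.  142. ] 43.80564577853364 24.867355227470398 [ 1.  -0.9 -0. ]
```

Call:
send_rows --slide '[[-0.005, 0.03, 0.003], [-0.005, 0.03, 0.003], [-0.005, 0.03, 0.003], [-0.005, 0.03, 0.003], [-0.006, 0.033, 0.006], [-0.006, 0.033, 0.006], [-0.006, 0.033, 0.007], [-0.006, 0.033, 0.007], [-0.006, 0.033, 0.007]]' --turn '[[0, 0, 0], [0, 0, 0], [0, 0, 0], [0, 0, 0], [0, 0, 0], [0, 0, 0], [0, 0, 0], [0.002, -0.093, 0], [0.002, -0.093, 0]]' --grip '[30, 30, 30, 30, 30, 30, 30, 30, 30]'

```text
time_s: 4.6
tcp_pos: [411.1, -284.0, 82.9]
orientation: [[1.0, 0.014, -0.016], [0.014, -1.0, 0.003], [-0.016, -0.003, -1.0]]
force: [0.4, -0.7, -0.1]
gripper_width: 44.0
grasp_force: 24.9
```

```bash
python3 -c "
from h import *
to([418,-283,30],Rdown(0.9));o=bot.get_obs();print(o['tcp_pos'],o['gripper_width'],o['grasp_force'],o['force'])"
```

```text
slide [0.0078, -0.0007, 0.0528] turn [-0.0031, 0.0158, -0.0013] t 4.6
[ 411.1 -284.    82.9] 44.011574643533656 24.8670494556427 [ 0.4 -0.7 -0.1]
```

Call:
send_rows --slide '[[0.004, 0, 0.018], [0.004, 0, 0.015], [0, 0, 0.012], [0, 0, 0.008], [0, 0, 0], [0, 0, 0]]' --turn '[[0, 0.015, 0], [0, 0, 0], [0, 0, 0], [0, 0, 0], [0, 0, 0], [0, 0, 0]]' --grip '[30, 30, 30, 30, 30, 30]'

```text
time_s: 5.2
tcp_pos: [420.6, -282.6, 31.3]
orientation: [[1.0, 0.016, 0.004], [0.016, -1.0, 0.002], [0.004, -0.002, -1.0]]
force: [-1.4, 0.2, -0.8]
gripper_width: 43.7
grasp_force: 24.9
```

Call:
send_rows --slide '[[0, 0, 0], [0, 0, 0], [0, 0, 0], [0, 0, 0], [0, 0, -0.02], [0, 0, -0.04], [0, 0, -0.04], [0, 0, 0]]' --turn '[[0, 0, 0], [0, 0, 0], [0, 0, 0], [0, 0, 0], [0, 0, 0], [0, 0, 0], [0, 0, 0], [0, 0, 0]]' --grip '[65, 65, 65, 65, 65, 65, 65, 65]'

```text
time_s: 6.0
tcp_pos: [423.9, -286.4, 137.6]
orientation: [[1.0, 0.016, 0.013], [0.016, -1.0, -0.007], [0.013, 0.007, -1.0]]
force: [-0.5, -0.3, 0.6]
gripper_width: 61.2
grasp_force: 0.0
```

```bash
cat > bl.py <<'E'
from h import *
import sys
p,d=shot('top',sys.argv[1]);q,e=shot('side',sys.argv[1]+'s')
for n,p,d,b in(('top',p,d,.8),('side',q,e,-1.5)):
    X=cloud(n,d);h=cv2.cvtColor(p,cv2.COLOR_RGB2HSV).astype(int);H,Sa,V=[h[...,i] for i in range(3)]
    m=(V>140)&(Sa>50)&(H>8)&(H<30)&(X[...,2]>15)&(X[...,2]<120)&(X[...,1]>-120)&(X[...,1]<460)&(X[...,0]>320)&(X[...,0]<680)
    N,l,st,_=cv2.connectedComponentsWithStats(m.astype(np.uint8))
    for i in range(1,N):
        if st[i,4]<150: continue
        x=X[l==i];r=cv2.minAreaRect(x[:,:2].astype(np.float32))
        print(n,st[i,:2],'c',np.array(r[0]),np.array(r[1]),'ang %.1f'%r[2],'z',np.median(x[:,2])-b)
    D=(H<18)&(Sa>80)&(V<110)&(X[...,0]>350)&(X[...,0]<600)&(X[...,1]>-400)&(X[...,1]<-170)
    if D.sum()>50: print('dark in tray',cv2.minAreaRect(X[D][:,:2].astype(np.float32)),np.median(X[D][:,2]))
E
python3 bl.py t1; python3 -c "
from h import *
o=bot.get_obs();print(o['tcp_pos'],o['gripper_width'],o['grasp_force'],o['joint_pos'])"
```

```text
top [239 210] c [576.2 312.5] [ 45.2 148.7] ang 4.5 z 25.915869498610572
top [235 244] c [476.6 327. ] [ 44.1 147.4] ang 0.6 z 25.92850281483795
dark in tray ((513.5780639648438, -279.4152526855469), (38.589073181152344, 62.36294937133789), 88.35247039794922) 26.228601118656343
side [287 293] c [573.9 310.5] [ 43.5 150.2] ang 5.1 z 25.861606232710983
side [323 302] c [474.8 325.8] [ 43.1 152.6] ang 0.9 z 26.004729130753844
dark in tray ((464.588134765625, -261.0693359375), (156.64556884765625, 132.08753967285156), 0.10668783634901047) 23.63615453502962
[ 420.9 -283.6  132.6] 61.263571748276554 0.0 [-43.9   8.9 103.1   0.3  67.7  45.1]
```

Call:
send_rows --slide '[[0.003, -0.04, 0], [0.003, -0.04, 0], [0.003, -0.04, 0], [0.003, -0.04, 0], [0.003, -0.04, 0], [0.003, -0.04, 0], [0.003, -0.04, 0], [0.003, -0.04, 0], [0.003, -0.04, 0], [0.003, -0.04, 0]]' --turn '[[0, 0, 0], [0, 0, 0], [0, 0, 0], [0, 0, 0], [0, 0, 0], [0, 0, 0], [0, 0, 0], [0, 0, 0], [0, 0, 0], [0, 0, 0]]' --grip '[70, 70, 70, 70, 70, 70, 70, 70, 70, 70]'

```text
time_s: 7.1
tcp_pos: [442.0, 119.0, 130.2]
orientation: [[1.0, 0.016, 0.0], [0.016, -1.0, 0.002], [0.0, -0.002, -1.0]]
force: [0.5, -0.6, -0.1]
gripper_width: 65.6
grasp_force: 0.0
```

Call:
send_rows --slide '[[0.005, -0.04, 0], [0.005, -0.04, 0], [0.005, -0.04, 0], [0.005, -0.04, 0], [0, 0, 0], [0, 0, 0], [0, 0, 0], [0, 0, 0], [0, 0, 0], [0, 0, 0]]' --turn '[[0, 0, 0], [0, 0, 0], [0, 0, 0], [0, 0, 0], [0, 0, -0.14], [0, 0, -0.14], [0, 0, -0.14], [0, 0, -0.14], [0, 0, -0.14], [0, 0, -0.14]]' --grip '[70, 70, 70, 70, 70, 70, 70, 70, 70, 70]'

```text
time_s: 8.1
tcp_pos: [459.6, 277.2, 130.2]
orientation: [[0.651, 0.759, -0.0], [0.759, -0.651, 0.0], [0.0, -0.001, -1.0]]
force: [-0.3, 0.3, 0.5]
gripper_width: 65.4
grasp_force: 0.0
```

Call:
send_rows --slide '[[0, 0, 0], [0, 0, 0], [0, 0, 0], [0, 0, 0], [0, 0, 0], [0, 0, 0]]' --turn '[[0, 0, -0.14], [0, 0, -0.14], [0, 0, -0.14], [0, 0, -0.14], [0, 0, -0.14], [0, 0, 0]]' --grip '[70, 70, 70, 70, 70, 70]'

```text
time_s: 8.7
tcp_pos: [459.7, 277.2, 130.3]
orientation: [[0.015, 1.0, -0.0], [1.0, -0.015, 0.001], [0.001, -0.0, -1.0]]
force: [-0.8, 0.1, 0.5]
gripper_width: 65.7
grasp_force: 0.0
```

```bash
python3 -c "
from h import *
to([476.4,281.5,27],Rdown(90.8));o=bot.get_obs();print(o['tcp_pos'],o['gripper_width'],o['joint_pos'])"; python3 bl.py t2
```

```text
slide [0.0045, 0.0167, 0.1033] turn [-0.0003, -0.0006, -0.029] t 8.7
[459.7 277.2 130.3] 65.6511441912823 [21.8 12.7 98.9  0.  68.4 22.7]
top [272 210] c [580.5 261.7] [43.8 46.2] ang 5.4 z 25.823666149448012
dark in tray ((473.4061584472656, -256.6214294433594), (83.3577880859375, 140.550537109375), 89.85258483886719) 25.711650281101356
side [287 293] c [574.  310.3] [ 43.3 152.4] ang 5.0 z 25.993727764980576
side [323 302] c [474.8 325.9] [ 43.2 152. ] ang 0.9 z 26.01536641208122
```

Call:
send_rows --slide '[[0.004, 0.017, 0.02], [0, 0, 0.03], [0, 0, 0.03], [0, 0, 0.015], [0, 0, 0.009], [0, 0, 0], [0, 0, 0], [0, 0, 0], [0, 0, 0], [0, 0, 0]]' --turn '[[0, 0, -0.029], [0, 0, 0], [0, 0, 0], [0, 0, 0], [0, 0, 0], [0, 0, 0], [0, 0, 0], [0, 0, 0], [0, 0, 0], [0, 0, 0]]' --grip '[70, 70, 70, 70, 70, 70, 30, 30, 30, 30]' --force 25

```text
time_s: 9.8
tcp_pos: [479.2, 282.1, 29.9]
orientation: [[-0.014, 1.0, 0.005], [1.0, 0.014, 0.003], [0.003, 0.005, -1.0]]
force: [-1.1, -0.4, 4.9]
gripper_width: 43.6
grasp_force: 24.9
```

Call:
send_rows --slide '[[0, 0, 0], [0, 0, -0.02], [0, 0, -0.04], [0, 0, -0.04], [0, 0, -0.02], [0, 0, 0]]' --turn '[[0, 0, 0], [0, 0, 0], [0, 0, 0], [0, 0, 0], [0, 0, 0], [0, 0, 0]]' --grip '[30, 30, 30, 30, 30, 30]'

```text
time_s: 10.4
tcp_pos: [481.2, 282.7, 152.8]
orientation: [[-0.014, 1.0, 0.012], [1.0, 0.014, 0.005], [0.005, 0.012, -1.0]]
force: [1.0, 0.0, -0.9]
gripper_width: 43.5
grasp_force: 24.8
```

```bash
python3 -c "
from h import *
to(J('B',-107,60),RJ);o=bot.get_obs();print(o['tcp_pos'],o['gripper_width'],o['joint_pos'],o['grasp_force'],J('B',-107,60))"
```

```text
slide [-0.2792, -0.0036, 0.051] turn [-0.1313, 0.1233, 1.5651] t 10.4
[481.2 282.7 152.8] 43.54631449014711 [21.5 13.1 95.4  0.  70.7 20.7] 24.825306236743927 [482.2   3.8 100.3]
```

Call:
send_rows --slide '[[-0.03, -0.004, 0], [-0.035, -0.004, 0], [-0.035, -0.004, 0], [-0.035, -0.004, 0], [-0.036, -0.004, 0], [-0.036, -0.004, 0], [-0.036, -0.004, 0], [-0.036, -0.004, 0], [0, 0, 0], [0, 0, 0]]' --turn '[[0, 0, 0], [0, 0, 0], [0, 0, 0], [0, 0, 0], [0, 0, 0], [0, 0, 0], [0, 0, 0], [0, 0, 0.14], [0, 0, 0.14], [0, 0, 0.14]]' --grip '[30, 30, 30, 30, 30, 30, 30, 30, 30, 30]'

```text
time_s: 11.4
tcp_pos: [448.7, 0.9, 145.9]
orientation: [[0.403, 0.915, 0.001], [0.915, -0.403, 0.003], [0.003, -0.001, -1.0]]
force: [-0.8, 0.2, -1.3]
gripper_width: 43.8
grasp_force: 24.8
```

Call:
send_rows --slide '[[0, 0, 0], [0, 0, 0], [0, 0, 0], [0, 0, 0], [0, 0, 0], [0, 0, 0], [0, 0, 0], [0, 0, 0], [0, 0, 0]]' --turn '[[0, 0, 0.14], [0, 0, 0.14], [0, 0, 0.14], [0, 0, 0.14], [0, 0, 0.14], [0, 0, 0.14], [0, 0, 0.14], [0, 0, 0.14], [0, 0, 0.02]]' --grip '[30, 30, 30, 30, 30, 30, 30, 30, 30]'

```text
time_s: 12.3
tcp_pos: [448.8, 2.3, 146.0]
orientation: [[1.0, 0.024, 0.0], [0.024, -1.0, 0.003], [0.0, -0.003, -1.0]]
force: [-0.5, 0.5, -1.8]
gripper_width: 43.6
grasp_force: 24.8
```

Call:
send_rows --slide '[[0, 0, 0], [0, 0, 0], [0, 0, 0]]' --turn '[[0, 0.087, 0], [0, 0.087, 0], [0, 0, 0]]' --grip '[30, 30, 30]'

```text
time_s: 12.6
tcp_pos: [446.5, 2.7, 145.4]
orientation: [[0.985, 0.027, 0.172], [0.026, -1.0, 0.008], [0.172, -0.003, -0.985]]
force: [-0.6, 0.3, -0.9]
gripper_width: 44.0
grasp_force: 24.8
```

```bash
python3 -c "
from h import *
to(J('B',-107,40),RJ);o=bot.get_obs();print(o['tcp_pos'],o['gripper_width'],o['grasp_force'])"; python3 bl.py t3
```

```text
slide [0.0275, 0.0001, 0.0706] turn [-0.0049, 0.0017, 0.0102] t 12.6
[446.5   2.7 145.4] 44.040904010733996 24.82586771249771
top [239 210] c [575.6 312.5] [ 44.3 149.3] ang 4.9 z 26.18141378210721
dark in tray ((473.3338623046875, -257.52996826171875), (140.8939666748047, 81.39173889160156), 0.5271347165107727) 25.532943796235713
side [288 293] c [574.  309.7] [ 43.4 151.5] ang 5.0 z 25.758130606809345
dark in tray ((506.8976135253906, -277.919921875), (71.8463134765625, 49.2996940612793), 0.5124524235725403) 23.57307258122364
```

View pics/t3s.png

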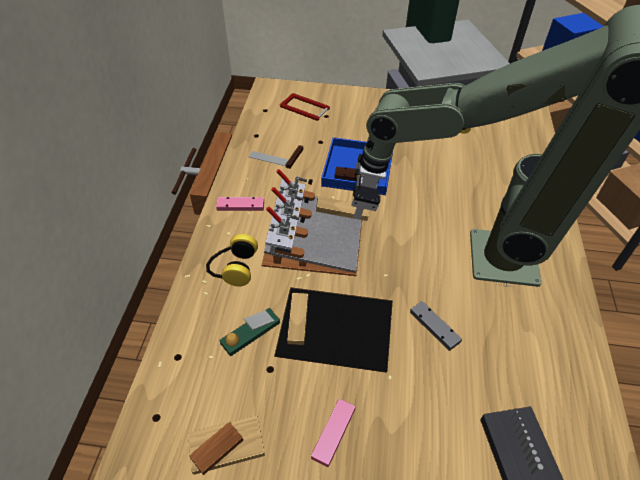

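The side view shows the blank held straight over lane B near (342,205), with the drilled brace lying in the tray at (350,172). I'll lower the blank onto the open bed.

Call:
send_rows --slide '[[0.004, 0, 0.03], [0, 0, 0.03], [0, 0, 0.02], [0, 0, 0.01], [0, 0, 0.004], [0, 0, 0]]' --turn '[[0, 0, 0.01], [0, 0, 0], [0, 0, 0], [0, 0, 0], [0, 0, 0], [0, 0, 0]]' --grip '[30, 30, 30, 30, 30, 30]'

```text
time_s: 13.3
tcp_pos: [471.3, 2.7, 56.1]
orientation: [[0.984, 0.016, 0.176], [0.015, -1.0, 0.007], [0.176, -0.004, -0.984]]
force: [-0.3, 0.7, -0.3]
gripper_width: 43.9
grasp_force: 24.8
```

```bash
python3 -c "
from h import *
to(J('B',-130,14),RJ);o=bot.get_obs();print(o['tcp_pos'],o['gripper_width'],o['grasp_force'],o['force'])
Z=shot('side')
X=cloud('side',Z[1]);h=cv2.cvtColor(Z[0],cv2.COLOR_RGB2HSV).astype(int)
m=(h[...,2]>140)&(h[...,1]>50)&(h[...,0]>8)&(h[...,0]<30)&(abs(X[...,1])<60)&(X[...,0]>400)&(X[...,0]<640)&(X[...,2]>20)
r=(X[m]-HB); L=np.c_[r@ex,r@ey,r@ez]; k=L[:,2]>5; print(len(L[k]),L[k].min(0),L[k].max(0),np.median(L[k],0)); print(cv2.minAreaRect(L[k][:,:2].astype(np.float32)))"
```

```text
slide [-0.0046, -0.0009, 0.0044] turn [-0.0038, -0.0029, -0.0008] t 13.3
[471.3   2.7  56.1] 43.93466145269236 24.826132357120514 [-0.3  0.7 -0.3]
434 [-157.   -62.2    5. ] [ 38.2  50.7 389.3] [-59.    4.7  12.1]
((-54.663421630859375, -12.581535339355469), (196.50311279296875, 98.51658630371094), 9.569389343261719)
```

Call:
send_rows --slide '[[0, -0.001, 0.002], [0, 0, 0.002], [0, 0, 0]]' --turn '[[0, 0, 0], [0, 0, 0], [0, 0, 0]]' --grip '[30, 30, 30]'

```text
time_s: 13.65
tcp_pos: [471.8, 3.8, 52.6]
orientation: [[0.984, 0.015, 0.178], [0.014, -1.0, 0.006], [0.178, -0.004, -0.984]]
force: [-0.4, 0.5, -0.6]
gripper_width: 43.8
grasp_force: 24.8
```

Call:
send_rows --slide '[[0.006, 0, 0], [0.006, 0, 0], [0.006, 0, 0], [0.006, 0, 0], [0, 0, 0]]' --turn '[[0, 0, 0], [0, 0, 0], [0, 0, 0], [0, 0, 0], [0, 0, 0]]' --grip '[30, 30, 30, 30, 30]'

```text
time_s: 14.15
tcp_pos: [496.6, 3.9, 57.2]
orientation: [[0.984, 0.015, 0.179], [0.014, -1.0, 0.006], [0.179, -0.003, -0.984]]
force: [0.5, -0.4, -0.9]
gripper_width: 43.9
grasp_force: 25.0
```

```bash
cat > seg.py <<'E'
from h import *
import sys
l=sys.argv[1]
o=bot.get_obs();r=o['tcp_pos']-HB;print('tcp jig',r@ex,r@ey-LANE[l],r@ez,'F',o['force'],'w',o['gripper_width'],o['grasp_force'],o['time_s'])
p,d=shot('side',sys.argv[2] if len(sys.argv)>2 else None)
X=cloud('side',d)+[0,0,1.3];h=cv2.cvtColor(p,cv2.COLOR_RGB2HSV).astype(int)
r=X-HB;L=np.stack([r@ex,r@ey-LANE[l],r@ez],-1)
m=(h[...,2]>120)&(h[...,1]>50)&(h[...,0]>8)&(h[...,0]<30)&(abs(L[...,1])<40)&(L[...,0]>-170)&(L[...,0]<28)&(L[...,2]>6.5)&(L[...,2]<25)
k=L[m]; print(len(k),'x',np.percentile(k[:,0],[1,99]),'z med',np.median(k[:,2]))
for a in range(-160,28,20):
    q=k[(k[:,0]>a)&(k[:,0]<a+20)]
    if len(q)>5: print(a,np.percentile(q[:,1],[2,98]),'z',np.median(q[:,2]))
E
python3 seg.py B g1
```

```text
tcp jig -100.31588710708486 -0.0621219078338297 15.05214175200844 F [ 0.5 -0.4 -0.9] w 43.875567713066154 24.973767399787903 14.15
381 x [-130.3   21.7] z med 10.74649456769909
-140 [ 2.9 21. ] z 10.254219435635614
-120 [ 4.9 21.9] z 9.956413530415247
-100 [ 0.6 23.8] z 11.799748841470592
-80 [-20.6  23.3] z 10.484929067077069
-60 [-18.8  21.8] z 11.205122176688246
-40 [-20.4  21.8] z 10.808614109662022
-20 [-32.9  32.1] z 10.885905403506273
0 [-28.7  35.5] z 10.802438753109197
```

Call:
send_rows --slide '[[0.006, 0, 0], [0.006, 0, 0], [0.006, 0, 0], [0.006, 0, 0], [0, 0, 0]]' --turn '[[0, 0, 0], [0, 0, 0], [0, 0, 0], [0, 0, 0], [0, 0, 0]]' --grip '[30, 30, 30, 30, 30]'

```text
time_s: 14.7
tcp_pos: [519.7, 4.4, 61.1]
orientation: [[0.984, 0.015, 0.178], [0.014, -1.0, 0.006], [0.178, -0.004, -0.984]]
force: [-0.1, -0.9, -1.1]
gripper_width: 44.0
grasp_force: 25.0
```

Call:
send_rows --slide '[[0.006, 0, 0], [0.006, 0, 0], [0.006, 0, 0], [0, 0, 0]]' --turn '[[0, 0, 0], [0, 0, 0], [0, 0, 0], [0, 0, 0]]' --grip '[30, 30, 30, 30]'

```text
time_s: 15.1
tcp_pos: [538.0, 4.7, 64.4]
orientation: [[0.984, 0.015, 0.179], [0.014, -1.0, 0.006], [0.179, -0.004, -0.984]]
force: [0.7, 0.1, -0.8]
gripper_width: 43.8
grasp_force: 25.0
```

```bash
python3 seg.py B
```

```text
tcp jig -58.28151063570102 0.025249741860095556 14.934037996005735 F [ 0.7  0.1 -0.8] w 43.78892574830121 24.964866042137146 15.1
255 x [-88.6  26.3] z med 10.850972051895516
-100 [ 2.  23.8] z 10.96631948610463
-80 [ 2.6 22.3] z 9.84123309415404
-60 [ 2.6 23.8] z 11.14396047990744
-40 [-18.7  23.4] z 11.168816874828282
-20 [-24.6  21.8] z 10.98887363244317
0 [-34.1  32.2] z 10.282513582058401
20 [-32.5  23.7] z 11.058534238748036
```

Call:
send_rows --slide '[[0.005, 0, 0], [0.003, 0, 0], [0, 0, 0], [0, 0, 0], [0, 0, 0], [0, 0, 0], [0, 0, 0]]' --turn '[[0, 0, 0], [0, 0, 0], [0, 0, 0], [0, 0, 0], [0, 0, 0], [0, 0, 0], [0, 0, 0]]' --grip '[30, 30, 30, 70, 70, 70, 70]'

```text
time_s: 15.85
tcp_pos: [544.4, 5.0, 65.5]
orientation: [[0.984, 0.015, 0.177], [0.014, -1.0, 0.007], [0.177, -0.004, -0.984]]
force: [-0.5, 0.3, 0.6]
gripper_width: 65.6
grasp_force: 0.0
```

Call:
send_rows --slide '[[-0.015, 0, 0], [-0.015, 0, 0], [-0.015, 0, 0], [-0.006, 0, 0.003], [0, 0, 0], [0, 0, 0], [0, 0, 0], [0, 0, 0], [0, 0, 0]]' --turn '[[0, 0, 0], [0, 0, 0], [0, 0, 0], [0, 0, 0], [0, 0, 0], [0, 0, 0], [0, 0, 0], [0, 0, 0], [0, 0, 0]]' --grip '[70, 70, 70, 70, 20, 20, 20, 20, 20]'

```text
time_s: 16.75
tcp_pos: [495.2, 4.1, 53.5]
orientation: [[0.984, 0.015, 0.177], [0.014, -1.0, 0.006], [0.177, -0.004, -0.984]]
force: [0.3, -0.1, -0.4]
gripper_width: 29.1
grasp_force: 0.0
```

```bash
python3 seg.py B
```

```text
tcp jig -102.37620326050893 0.1315631767866614 11.649038099239625 F [ 0.3 -0.1 -0.4] w 29.113377988405503 0.0 16.75
351 x [-80.6  26.7] z med 10.081220255009583
-80 [-19.7  23.7] z 9.409024358695847
-60 [-18.2  22.4] z 10.464969030997334
-40 [-19.7  23. ] z 10.632511047213407
-20 [-33.5  22.7] z 10.43597216245426
0 [-29.8  28. ] z 9.9456442201697
20 [-17.4  35.9] z 9.613784752075096
```

Call:
send_rows --slide '[[0.007, 0, 0], [0.005, 0, 0], [0.003, 0, 0], [0.003, 0, 0], [0, 0, 0]]' --turn '[[0, 0, 0], [0, 0, 0], [0, 0, 0], [0, 0, 0], [0, 0, 0]]' --grip '[20, 20, 20, 20, 20]'

```text
time_s: 17.3
tcp_pos: [511.2, 4.5, 55.9]
orientation: [[0.985, 0.015, 0.174], [0.015, -1.0, 0.007], [0.174, -0.004, -0.985]]
force: [-4.7, -0.4, 2.6]
gripper_width: 18.8
grasp_force: 1.9
```

Call:
send_rows --slide '[[0.002, 0, 0], [0, 0, 0]]' --turn '[[0, 0, 0], [0, 0, 0]]' --grip '[20, 20]'

```text
time_s: 17.5
tcp_pos: [511.3, 4.7, 55.6]
orientation: [[0.985, 0.016, 0.17], [0.015, -1.0, 0.007], [0.17, -0.004, -0.985]]
force: [-7.7, -1.5, 5.3]
gripper_width: 19.0
grasp_force: 3.7
```

```bash
python3 seg.py B
```

```text
tcp jig -86.13574568709421 0.438644264188244 10.904288580208311 F [-7.7 -1.5  5.3] w 18.960723362485886 3.667914569377899 17.5
294 x [-73.4  26.9] z med 10.295358234795065
-80 [ 6.7 22.5] z 9.645367632974494
-60 [-21.3  22.8] z 9.648440521779936
-40 [-19.3  22.8] z 10.830757925451291
-20 [-20.1  22.8] z 10.36061514794077
0 [-21.3  23.6] z 10.61489677964376
20 [-37.1  33. ] z 9.57937081171389
```

Call:
send_rows --slide '[[0.003, 0, 0], [0.003, 0, 0], [0, 0, 0]]' --turn '[[0, 0, 0], [0, 0, 0], [0, 0, 0]]' --grip '[20, 20, 20]'

```text
time_s: 17.85
tcp_pos: [511.6, 5.1, 54.6]
orientation: [[0.987, 0.017, 0.158], [0.016, -1.0, 0.008], [0.158, -0.005, -0.987]]
force: [-20.1, -3.0, 11.9]
gripper_width: 19.0
grasp_force: 8.9
```

Call:
send_rows --slide '[[-0.012, 0, 0], [-0.02, 0, 0], [-0.02, 0, -0.02], [0, 0, -0.05], [0, 0, -0.05], [0, 0, 0]]' --turn '[[0, 0, 0], [0, 0, 0], [0, 0, 0], [0, 0, 0], [0, 0, 0], [0, 0, 0]]' --grip '[20, 20, 20, 20, 20, 20]'

```text
time_s: 18.45
tcp_pos: [453.7, 1.8, 175.2]
orientation: [[0.981, 0.015, 0.195], [0.015, -1.0, 0.003], [0.195, 0.0, -0.981]]
force: [1.3, -0.9, 1.3]
gripper_width: 19.0
grasp_force: 0.0
```

```bash
python3 seg.py B; python3 -c "
from h import *
to([405,-60,290],Rdown(0.9)); to([690,7,260],Rdown(.9))"
```

```text
tcp jig -122.13816819382555 -1.4903610733040475 138.76256899032455 F [ 1.3 -0.9  1.3] w 18.964595153191055 0.0 18.45
325 x [-75.4  26.2] z med 10.340389246425998
-80 [-21.7  23.8] z 10.504282361716797
-60 [-21.7  20.9] z 10.847935446608286
-40 [-21.9  24.6] z 10.69567565133153
-20 [-21.1  23.1] z 10.097027437748956
0 [-36.4  33.1] z 10.177083648420336
20 [-19.9  27.1] z 9.552534975450623
slide [-0.0245, 0.0614, -0.125] turn [-0.0012, -0.1903, -0.0008] t 18.5
slide [0.2506, -0.0013, -0.0414] turn [-0.0012, -0.1903, -0.0008] t 18.5
```

Call:
send_rows --slide '[[0, 0, -0.04], [0, 0, -0.04], [0, 0, -0.03], [0, 0, 0], [0, 0, 0], [0, 0, 0]]' --turn '[[0, 0, 0], [0, 0, 0], [0, 0, 0], [0, -0.09, 0], [0, -0.08, 0], [0, 0, 0]]' --grip '[0, 0, 0, 0, 0, 0]'

```text
time_s: 19.1
tcp_pos: [429.7, 2.3, 273.9]
orientation: [[1.0, 0.016, 0.006], [0.016, -1.0, 0.004], [0.006, -0.004, -1.0]]
force: [0.3, 0.1, -0.1]
gripper_width: 0.6
grasp_force: 0.0
```

```bash
python3 -c "
from h import *
print(bot.get_obs()['tcp_pos']);to([672,7,280],Rdown(0.9))"
```

```text
[429.7   2.3 273.9]
slide [0.2423, -0.001, -0.0046] turn [-0.0043, -0.0065, -0.0001] t 19.1
```

Call:
send_rows --slide '[[0.035, 0, -0.002], [0.035, 0, -0.002], [0.035, 0, -0.001], [0.035, 0, 0], [0.035, 0, 0], [0.035, -0.001, 0], [0.032, 0, 0], [0, 0, 0.03], [0, 0, 0.025], [0, 0, 0]]' --turn '[[-0.004, -0.006, 0], [0, 0, 0], [0, 0, 0], [0, 0, 0], [0, 0, 0], [0, 0, 0], [0, 0, 0], [0, 0, 0], [0, 0, 0], [0, 0, 0]]' --grip '[0, 0, 0, 0, 0, 0, 0, 0, 0, 0]'

```text
time_s: 20.1
tcp_pos: [666.9, 7.4, 218.6]
orientation: [[1.0, 0.015, -0.009], [0.015, -1.0, 0.002], [-0.009, -0.002, -1.0]]
force: [-0.5, -0.0, -0.7]
gripper_width: 0.7
grasp_force: 0.0
```

```bash
python3 -c "
from h import *
print(bot.get_obs()['tcp_pos']);to([675,7,202],Rdown(0.9))"
```

```text
[666.9   7.4 218.6]
slide [0.0083, 0.0006, 0.0165] turn [-0.0018, 0.0092, -0.0004] t 20.1
```

Call:
send_rows --slide '[[0.008, 0, 0.008], [0, 0, 0.008], [0.005, 0, 0.004], [0.005, 0, 0.004], [0.004, 0, 0.004], [0, 0, 0]]' --turn '[[0, 0.009, 0], [0, 0, 0], [0, 0, 0], [0, 0, 0], [0, 0, 0], [0, 0, 0]]' --grip '[0, 0, 0, 0, 0, 0]'

```text
time_s: 20.7
tcp_pos: [694.0, 7.3, 198.6]
orientation: [[1.0, 0.015, 0.014], [0.015, -1.0, -0.0], [0.014, 0.0, -1.0]]
force: [-1.0, 0.3, 5.2]
gripper_width: 0.4
grasp_force: 2.6
```

Call:
send_rows --slide '[[0.004, 0, 0.005], [0.004, 0, 0.005], [0.003, 0, 0.005], [0, 0, 0]]' --turn '[[0, 0, 0], [0, 0, 0], [0, 0, 0], [0, 0, 0]]' --grip '[0, 0, 0, 0]'

```text
time_s: 21.1
tcp_pos: [704.2, 7.5, 182.6]
orientation: [[1.0, 0.015, 0.011], [0.015, -1.0, 0.0], [0.011, -0.0, -1.0]]
force: [0.7, -0.4, 1.6]
gripper_width: 0.6
grasp_force: 0.9
```

```bash
python3 -c "
from h import *
o=bot.get_obs();print(o['tcp_pos'],o['force'])
p,d=shot('side');cv2.imwrite('pics/c1.png',cv2.resize(p[110:310,200:420],None,fx=3,fy=3,interpolation=2)[:,:,::-1])"
```

```text
[704.2   7.5 182.6] [ 0.7 -0.4  1.6]
```

View pics/c1.png

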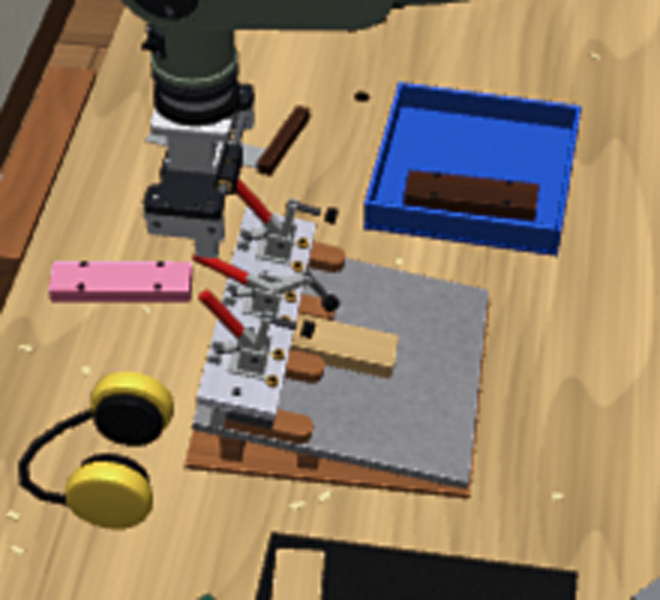

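The crop shows the closed fingertips on lane B's handle, which is already part-way down, and the other two clamps still open. I'll keep pressing down along the arc.

Call:
send_rows --slide '[[0.001, 0, 0.007], [0.001, 0, 0.007], [0.001, 0, 0.006], [0, 0, 0.006], [0, 0, 0]]' --turn '[[0, 0, 0], [0, 0, 0], [0, 0, 0], [0, 0, 0], [0, 0, 0]]' --grip '[0, 0, 0, 0, 0]'

```text
time_s: 21.65
tcp_pos: [705.6, 7.6, 154.4]
orientation: [[1.0, 0.015, 0.006], [0.015, -1.0, 0.0], [0.006, -0.0, -1.0]]
force: [-0.2, -0.3, -0.9]
gripper_width: 0.1
grasp_force: 0.0
```

Call:
send_rows --slide '[[0, 0, 0.006], [0, 0, 0.005], [0, 0, 0]]' --turn '[[0, 0, 0], [0, 0, 0], [0, 0, 0]]' --grip '[0, 0, 0]'

```text
time_s: 21.95
tcp_pos: [707.7, 7.4, 149.0]
orientation: [[1.0, 0.015, 0.013], [0.015, -1.0, -0.0], [0.013, 0.001, -1.0]]
force: [-3.5, 0.1, 8.3]
gripper_width: 0.5
grasp_force: 4.5
```

```bash
cat > red.py <<'E'
from h import *
o=bot.get_obs();print(o['tcp_pos'],o['force'],o['time_s'])
p,d=shot('side');X=cloud('side',d);h=cv2.cvtColor(p,cv2.COLOR_RGB2HSV).astype(int)
m=((h[...,0]<5)|(h[...,0]>174))&(h[...,1]>150)&(h[...,2]>70)&(X[...,0]>600)&(X[...,0]<760)&(X[...,2]>90)&(X[...,2]<220)
for l in 'ABC':
    x=X[m&(abs(X[...,1]-6.5-LANE[l])<25)]
    if len(x)>5:
        v=np.linalg.svd(x-x.mean(0))[2][0];v*=np.sign(v[0]);print(l,len(x),x.mean(0),'elev',np.degrees(np.arctan2(v[2],v[0])),'zmax',x[:,2].max())
E
python3 red.py
```

```text
[707.7   7.4 149. ] [-3.5  0.1  8.3] 21.95
A 62 [675.7  85.8 169. ] elev 55.233215679474384 zmax 192.39063607990852
B 51 [698.5   8.9 127. ] elev 3.972299078884404 zmax 134.4573024108347
C 45 [674.5 -69.5 164.4] elev 54.22102885713825 zmax 186.32228972031567
```

Call:
send_rows --slide '[[0, 0, -0.03], [0, 0, -0.04], [0, 0, -0.04], [-0.02, -0.04, 0], [-0.02, -0.04, 0], [-0.02, -0.04, 0], [-0.02, -0.04, 0], [-0.02, -0.04, 0], [-0.02, -0.04, 0], [-0.005, -0.015, 0]]' --turn '[[0, 0, 0], [0, 0, 0], [0, 0, 0], [0, 0, 0], [0, 0, 0], [0, 0, 0], [0, 0, 0], [0, 0, 0], [0, 0, 0], [0, 0, 0]]' --grip '[0, 0, 0, 0, 0, 0, 0, 0, 70, 70]'

```text
time_s: 23.0
tcp_pos: [574.8, 264.1, 254.9]
orientation: [[1.0, 0.019, 0.01], [0.019, -1.0, 0.001], [0.01, -0.001, -1.0]]
force: [0.4, -0.1, 0.4]
gripper_width: 13.0
grasp_force: 0.0
```

Call:
send_rows --slide '[[0, 0, 0.03], [0, 0, 0.03], [0, 0, 0.03], [0, 0, 0.02], [0, 0, 0], [0, 0, 0], [0, 0, 0], [0, 0, 0], [0, 0, 0], [0, 0, 0]]' --turn '[[0, 0, -0.14], [0, 0, -0.14], [0, 0, -0.14], [0, 0, -0.14], [0, 0, -0.14], [0, 0, -0.14], [0, 0, -0.14], [0, 0, -0.14], [0, 0, -0.14], [0, 0, -0.14]]' --grip '[70, 70, 70, 70, 70, 70, 70, 70, 70, 70]'

```text
time_s: 24.0
tcp_pos: [579.0, 259.8, 144.6]
orientation: [[0.15, 0.989, 0.011], [0.989, -0.15, -0.0], [0.001, 0.011, -1.0]]
force: [0.4, 0.5, -0.0]
gripper_width: 65.9
grasp_force: 0.0
```

Call:
send_rows --slide '[[0, 0, 0], [0, 0, 0], [0, 0, 0]]' --turn '[[0, 0, -0.14], [0, 0, -0.1], [0, 0, 0]]' --grip '[70, 70, 70]'

```text
time_s: 24.3
tcp_pos: [578.9, 259.9, 144.6]
orientation: [[-0.083, 0.996, 0.011], [0.997, 0.083, -0.0], [-0.001, 0.011, -1.0]]
force: [-0.2, 0.7, 0.0]
gripper_width: 65.9
grasp_force: 0.0
```

```bash
python3 bl.py t4; python3 -c "
from h import *
print(bot.get_obs()['tcp_pos']);to([578.8,266.7,29],Rdown(94.9))"
```

```text
top [347 192] c [579.2   4.9] [106.6 113.3] ang 87.8 z 64.80201600197502
dark in tray ((473.307373046875, -256.93365478515625), (140.54830932617188, 84.68811798095703), 0.30345094203948975) 25.964877194131077
side [314 218] c [549.3   6.6] [55.9 45.8] ang 1.5 z 61.632964914734885
side [287 293] c [574.  310.4] [ 43.8 150.7] ang 5.1 z 25.833883608164115
[578.7 260.1 144.6]
slide [0.0067, -0.0007, 0.1156] turn [0.011, 0.0011, -0.0038] t 24.4
```

Call:
send_rows --slide '[[0.006, 0, 0.03], [0, 0, 0.035], [0, 0, 0.03], [0, 0, 0.015], [0, 0, 0.006], [0, 0, 0], [0, 0, 0], [0, 0, 0], [0, 0, 0], [0, 0, 0]]' --turn '[[0.011, 0, -0.004], [0, 0, 0], [0, 0, 0], [0, 0, 0], [0, 0, 0], [0, 0, 0], [0, 0, 0], [0, 0, 0], [0, 0, 0], [0, 0, 0]]' --grip '[70, 70, 70, 70, 70, 70, 30, 30, 30, 30]' --force 25

```text
time_s: 25.4
tcp_pos: [579.0, 266.8, 30.2]
orientation: [[-0.088, 0.996, 0.002], [0.996, 0.088, -0.0], [-0.0, 0.002, -1.0]]
force: [-1.0, -0.5, 3.5]
gripper_width: 43.9
grasp_force: 25.0
```

Call:
send_rows --slide '[[0, 0, 0], [0, 0, -0.02], [0, 0, -0.04], [0, 0, -0.04], [0, 0, -0.02], [0, 0, 0]]' --turn '[[0, 0, 0], [0, 0, 0], [0, 0, 0], [0, 0, 0], [0, 0, 0], [0, 0, 0]]' --grip '[30, 30, 30, 30, 30, 30]'

```text
time_s: 26.0
tcp_pos: [581.0, 267.5, 153.1]
orientation: [[-0.088, 0.996, 0.008], [0.996, 0.088, 0.002], [0.001, 0.008, -1.0]]
force: [0.0, -0.3, 0.0]
gripper_width: 43.8
grasp_force: 25.0
```

```bash
python3 -c "
from h import *
o=bot.get_obs();print(o['tcp_pos'],o['gripper_width'],o['grasp_force']);to([448,J('A',-130,0)[1],146],Rdown(0.9))"
```

```text
[581.  267.5 153.1] 43.80484373095487 24.967897832393646
slide [-0.1735, -0.1489, 0.0057] turn [0.0056, -0.0075, 1.6434] t 26.0
```

Call:
send_rows --slide '[[-0.022, -0.019, 0], [-0.022, -0.019, 0], [-0.022, -0.019, 0], [-0.022, -0.019, 0], [-0.022, -0.019, 0], [-0.022, -0.018, 0], [-0.021, -0.018, 0], [-0.021, -0.018, 0], [0, 0, 0], [0, 0, 0]]' --turn '[[0, 0, 0], [0, 0, 0], [0, 0, 0], [0, 0, 0], [0, 0, 0], [0, 0, 0], [0, 0, 0], [0, 0, 0.14], [0, 0, 0.14], [0, 0, 0.14]]' --grip '[30, 30, 30, 30, 30, 30, 30, 30, 30, 30]'

```text
time_s: 27.0
tcp_pos: [443.0, 79.4, 146.6]
orientation: [[0.333, 0.943, -0.004], [0.943, -0.333, -0.001], [-0.002, -0.003, -1.0]]
force: [0.3, 0.1, -0.9]
gripper_width: 43.7
grasp_force: 25.0
```

Call:
send_rows --slide '[[0, 0, 0], [0, 0, 0], [0, 0, 0], [0, 0, 0], [0, 0, 0], [0, 0, 0], [0, 0, 0], [0, 0, 0], [0, 0, 0], [0, 0, 0]]' --turn '[[0, 0, 0.14], [0, 0, 0.14], [0, 0, 0.14], [0, 0, 0.14], [0, 0, 0.14], [0, 0, 0.14], [0, 0, 0.14], [0, 0, 0.14], [0, 0, 0.1], [0, 0, 0]]' --grip '[30, 30, 30, 30, 30, 30, 30, 30, 30, 30]'

```text
time_s: 28.0
tcp_pos: [443.5, 80.1, 146.8]
orientation: [[1.0, 0.019, -0.004], [0.019, -1.0, -0.001], [-0.004, 0.001, -1.0]]
force: [0.3, 0.6, -0.8]
gripper_width: 43.9
grasp_force: 25.0
```

Call:
send_rows --slide '[[0, 0, 0], [0, 0, 0], [0, 0, 0]]' --turn '[[0, 0.087, 0], [0, 0.087, 0], [0, 0, 0]]' --grip '[30, 30, 30]'

```text
time_s: 28.3
tcp_pos: [441.2, 80.3, 146.3]
orientation: [[0.986, 0.021, 0.168], [0.021, -1.0, 0.003], [0.168, 0.001, -0.986]]
force: [-0.9, 0.0, -1.6]
gripper_width: 43.6
grasp_force: 25.0
```

```bash
python3 -c "
from h import *
to(J('A',-127,18),RJ);o=bot.get_obs();print(o['tcp_pos'],o['gripper_width'],o['grasp_force'])
shot('side','t5')"
```

```text
slide [0.0117, -0.0007, 0.0941] turn [-0.0, 0.006, 0.0057] t 28.3
[441.2  80.3 146.3] 43.57829585118749 24.967979192733765
```

View pics/t5.png

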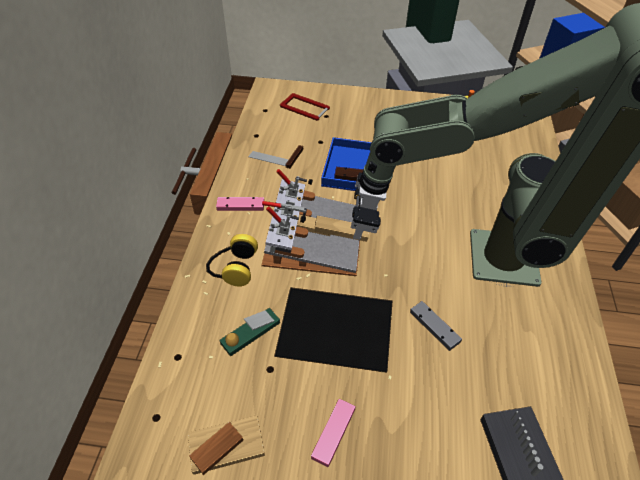

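The blank is held level over lane A near (345,230), the mat is empty, and clamp B stays shut. I'll lower it and slide it in.

Call:
send_rows --slide '[[0.007, -0.001, 0.03], [0, 0, 0.03], [0, 0, 0.02], [0, 0, 0.01], [0, 0, 0.004], [0, 0, 0]]' --turn '[[0, 0.006, 0.006], [0, 0, 0], [0, 0, 0], [0, 0, 0], [0, 0, 0], [0, 0, 0]]' --grip '[30, 30, 30, 30, 30, 30]'

```text
time_s: 28.95
tcp_pos: [469.0, 81.5, 57.4]
orientation: [[0.984, 0.014, 0.178], [0.013, -1.0, 0.003], [0.178, -0.0, -0.984]]
force: [0.0, 0.4, -1.5]
gripper_width: 43.4
grasp_force: 25.0
```

```bash
python3 seg.py A; python3 -c "
from h import *
to(J('A',-127,15),RJ)"
```

```text
tcp jig -126.23791303811367 -0.1126424022327086 19.859439121969878 F [ 0.   0.4 -1.5] w 43.36022645656893 24.96809810400009 28.95
453 x [-153.8   19.6] z med 15.299845205480667
-160 [ 9.1 22.5] z 15.173619944714916
-120 [-19.2  22.9] z 15.588641098952703
-100 [-19.   22.1] z 15.140948403408766
-80 [-20.  23.] z 15.363595450348576
-60 [-19.4  22.9] z 15.537701786157072
-40 [-20.3  22.6] z 15.701436963117116
-20 [-19.2  25. ] z 15.641447037466074
0 [-36.8  38.5] z 7.345465856035068
slide [-0.0013, -0.0001, 0.0054] turn [0.0003, -0.006, -0.0021] t 29.0
```

Call:
send_rows --slide '[[0, 0, 0.003], [0, 0, 0.002], [0, 0, 0], [0.006, 0, 0], [0.006, 0, 0], [0.006, 0, 0], [0.006, 0, 0], [0, 0, 0]]' --turn '[[0, 0, 0], [0, 0, 0], [0, 0, 0], [0, 0, 0], [0, 0, 0], [0, 0, 0], [0, 0, 0], [0, 0, 0]]' --grip '[30, 30, 30, 30, 30, 30, 30, 30]'

```text
time_s: 29.8
tcp_pos: [494.7, 81.7, 57.5]
orientation: [[0.983, 0.013, 0.181], [0.013, -1.0, 0.002], [0.181, -0.0, -0.984]]
force: [-0.5, 0.6, 0.1]
gripper_width: 44.0
grasp_force: 25.0
```

Call:
send_rows --slide '[[0.006, 0, 0], [0.006, 0, 0], [0.006, 0, 0], [0.006, 0, 0], [0, 0, 0]]' --turn '[[0, 0, 0], [0, 0, 0], [0, 0, 0], [0, 0, 0], [0, 0, 0]]' --grip '[30, 30, 30, 30, 30]'

```text
time_s: 30.3
tcp_pos: [518.1, 82.1, 61.7]
orientation: [[0.983, 0.013, 0.18], [0.013, -1.0, 0.002], [0.18, -0.0, -0.984]]
force: [0.6, 1.2, -0.9]
gripper_width: 43.6
grasp_force: 25.0
```

```bash
python3 seg.py A
```

```text
tcp jig -77.12090778815778 -0.27587164295486843 15.573406950174396 F [ 0.6  1.2 -0.9] w 43.57882930283576 24.96818482875824 30.3
369 x [-105.9   27.1] z med 11.174224275429644
-120 [ 9.  19.4] z 10.74313185226535
-100 [ 9.3 23.8] z 10.871982529011852
-80 [ 7.4 22.3] z 10.149329555388183
-60 [-19.5  22.2] z 10.775439834251664
-40 [-18.9  24.3] z 11.963950453460576
-20 [-19.3  27.1] z 11.130069522538438
0 [-31.7  36.9] z 11.081878967232017
20 [-36.7  21.8] z 11.330860932128674
```

Lower end is at −106. I'll advance 26 mm, release, back off, then push.

Call:
send_rows --slide '[[0.006, 0, 0], [0.006, 0, 0], [0.006, 0, 0], [0.006, 0, 0], [0.002, 0, 0], [0, 0, 0], [0, 0, 0], [0, 0, 0], [0, 0, 0], [0, 0, 0]]' --turn '[[0, 0, 0], [0, 0, 0], [0, 0, 0], [0, 0, 0], [0, 0, 0], [0, 0, 0], [0, 0, 0], [0, 0, 0], [0, 0, 0], [0, 0, 0]]' --grip '[30, 30, 30, 30, 30, 30, 70, 70, 70, 70]'

```text
time_s: 31.35
tcp_pos: [542.2, 82.5, 65.9]
orientation: [[0.984, 0.013, 0.179], [0.013, -1.0, 0.003], [0.179, -0.0, -0.984]]
force: [-0.3, -1.2, 0.1]
gripper_width: 65.6
grasp_force: 0.0
```

Call:
send_rows --slide '[[-0.015, 0, 0], [-0.015, 0, 0], [-0.015, 0, 0], [-0.006, 0, 0.003], [0, 0, 0], [0, 0, 0], [0, 0, 0], [0, 0, 0], [0, 0, 0], [0, 0, 0]]' --turn '[[0, 0, 0], [0, 0, 0], [0, 0, 0], [0, 0, 0], [0, 0, 0], [0, 0, 0], [0, 0, 0], [0, 0, 0], [0, 0, 0], [0, 0, 0]]' --grip '[70, 70, 70, 70, 20, 20, 20, 20, 20, 20]'

```text
time_s: 32.35
tcp_pos: [493.0, 81.8, 53.9]
orientation: [[0.984, 0.013, 0.179], [0.013, -1.0, 0.003], [0.179, -0.0, -0.984]]
force: [-0.1, -0.3, -0.2]
gripper_width: 21.1
grasp_force: 0.0
```

```bash
python3 seg.py A
```

```text
tcp jig -103.27264324646322 -0.1527259262188636 12.191319191236778 F [-0.1 -0.3 -0.2] w 21.06196067830441 0.0 32.35
410 x [-79.   26.6] z med 10.524476950425754
-80 [-21.1  24.3] z 10.400631023797185
-60 [-17.6  21.4] z 10.73125666105474
-40 [-20.3  23.6] z 10.525242323095334
-20 [-20.7  21.4] z 10.337308415172018
0 [-29.3  26.6] z 10.254209661080399
20 [-18.8  33.6] z 11.02314115365269
```

Call:
send_rows --slide '[[0.007, 0, 0], [0.005, 0, 0], [0.003, 0, 0], [0.003, 0, 0], [0.002, 0, 0], [0, 0, 0]]' --turn '[[0, 0, 0], [0, 0, 0], [0, 0, 0], [0, 0, 0], [0, 0, 0], [0, 0, 0]]' --grip '[20, 20, 20, 20, 20, 20]'

```text
time_s: 33.0
tcp_pos: [510.1, 82.1, 56.3]
orientation: [[0.985, 0.014, 0.173], [0.013, -1.0, 0.002], [0.173, -0.0, -0.985]]
force: [-5.5, -0.5, 4.2]
gripper_width: 18.5
grasp_force: 2.4
```

Call:
send_rows --slide '[[0.003, 0, 0], [0.003, 0, 0], [0, 0, 0]]' --turn '[[0, 0, 0], [0, 0, 0], [0, 0, 0]]' --grip '[20, 20, 20]'

```text
time_s: 33.3
tcp_pos: [510.4, 82.2, 55.3]
orientation: [[0.987, 0.014, 0.161], [0.014, -1.0, 0.002], [0.161, -0.0, -0.987]]
force: [-15.3, -1.5, 9.9]
gripper_width: 18.8
grasp_force: 7.3
```

Call:
send_rows --slide '[[-0.012, 0, 0], [-0.02, 0, 0], [-0.02, 0, -0.02], [0, 0, -0.05], [0, 0, -0.05], [0, 0, 0]]' --turn '[[0, 0, 0], [0, 0, 0], [0, 0, 0], [0, 0, 0], [0, 0, 0], [0, 0, 0]]' --grip '[20, 20, 20, 20, 20, 20]'

```text
time_s: 33.9
tcp_pos: [451.2, 81.3, 175.5]
orientation: [[0.98, 0.013, 0.197], [0.013, -1.0, 0.002], [0.197, 0.0, -0.98]]
force: [1.1, 0.3, 0.5]
gripper_width: 18.7
grasp_force: 0.0
```

Call:
send_rows --slide '[[0, 0, -0.04], [0, 0, -0.04], [0, 0, -0.03], [0, 0, 0], [0, 0, 0], [0, 0, 0]]' --turn '[[0, 0, 0], [0, 0, 0], [0, 0, 0], [0, -0.09, 0], [0, -0.08, 0], [0, 0, 0]]' --grip '[0, 0, 0, 0, 0, 0]'

```text
time_s: 34.5
tcp_pos: [427.8, 80.7, 275.3]
orientation: [[1.0, 0.013, 0.011], [0.013, -1.0, 0.0], [0.011, -0.0, -1.0]]
force: [-0.7, -0.4, -1.3]
gripper_width: 0.4
grasp_force: 0.0
```

```bash
python3 seg.py A; python3 seg.py B | sed -n 2p; python3 -c "
from h import *
to([667,85,275],Rdown(0.9))"
```

```text
tcp jig -128.98164273572277 -0.20254644800165522 241.5994940974759 F [-0.7 -0.4 -1.3] w 0.35029270761840714 0.0 34.5
392 x [-74.7  26.7] z med 10.359549789920312
-80 [-19.7  21.2] z 9.65725560791424
-60 [-21.5  19.9] z 10.103010178690532
-40 [-19.9  22.3] z 10.977518831223463
-20 [-20.5  24.7] z 10.641469398002968
0 [-31.2  32.6] z 10.354726409020412
20 [-36.8  21.9] z 10.264517705771445
316 x [-75.2  26.6] z med 10.218279101931127
slide [0.241, -0.0009, 0.0019] turn [-0.0002, -0.0099, -0.0025] t 34.6
```

Call:
send_rows --slide '[[0.035, 0, 0], [0.035, 0, 0], [0.035, 0, 0], [0.035, 0, 0], [0.035, 0, 0], [0.035, -0.001, 0], [0.028, 0, 0], [0, 0, 0.03], [0, 0, 0.025], [0, 0, 0]]' --turn '[[0, -0.006, 0], [0, 0, 0], [0, 0, 0], [0, 0, 0], [0, 0, 0], [0, 0, 0], [0, 0, 0], [0, 0, 0], [0, 0, 0], [0, 0, 0]]' --grip '[0, 0, 0, 0, 0, 0, 0, 0, 0, 0]'

```text
time_s: 35.6
tcp_pos: [660.5, 85.1, 215.8]
orientation: [[1.0, 0.013, -0.006], [0.013, -1.0, 0.0], [-0.006, -0.0, -1.0]]
force: [-0.2, -0.6, -0.5]
gripper_width: 0.4
grasp_force: 0.0
```

```bash
python3 -c "
from h import *
print(bot.get_obs()['tcp_pos']);to([675,85,202],Rdown(0.9))"
```

```text
[660.5  85.1 215.8]
slide [0.0145, 0.0003, 0.0137] turn [-0.0003, 0.0059, -0.0024] t 35.6
```

Call:
send_rows --slide '[[0.008, 0, 0.006], [0.006, 0, 0.007], [0.005, 0, 0.004], [0.005, 0, 0.004], [0.004, 0, 0.004], [0.004, 0, 0.005], [0.003, 0, 0.005], [0.003, 0, 0.005], [0, 0, 0]]' --turn '[[0, 0.006, 0], [0, 0, 0], [0, 0, 0], [0, 0, 0], [0, 0, 0], [0, 0, 0], [0, 0, 0], [0, 0, 0], [0, 0, 0]]' --grip '[0, 0, 0, 0, 0, 0, 0, 0, 0]'

```text
time_s: 36.5
tcp_pos: [704.7, 85.7, 183.0]
orientation: [[1.0, 0.013, 0.015], [0.013, -1.0, 0.001], [0.015, -0.001, -1.0]]
force: [-0.4, 0.0, 1.2]
gripper_width: 0.6
grasp_force: 0.9
```

Call:
send_rows --slide '[[0.001, 0, 0.007], [0.001, 0, 0.007], [0.001, 0, 0.006], [0, 0, 0.006], [0, 0, 0.006], [0, 0, 0.005], [0, 0, 0]]' --turn '[[0, 0, 0], [0, 0, 0], [0, 0, 0], [0, 0, 0], [0, 0, 0], [0, 0, 0], [0, 0, 0]]' --grip '[0, 0, 0, 0, 0, 0, 0]'

```text
time_s: 37.2
tcp_pos: [705.3, 85.6, 148.7]
orientation: [[1.0, 0.014, 0.009], [0.014, -1.0, -0.0], [0.009, 0.0, -1.0]]
force: [-8.3, -0.6, 14.7]
gripper_width: 0.4
grasp_force: 7.3
```

```bash
python3 red.py
```

```text
[705.3  85.6 148.7] [-8.3 -0.6 14.7] 37.2
A 52 [695.5  86.5 126.8] elev 4.24346664166763 zmax 135.4852209750834
B 34 [688.    7.6 125. ] elev 6.705633104118914 zmax 130.91539852402298
C 46 [674.8 -69.6 164.7] elev 57.220111252891996 zmax 184.70366583818713
```

Call:
send_rows --slide '[[0, 0, -0.03], [0, 0, -0.04], [0, 0, -0.04], [-0.04, -0.02, 0], [-0.04, -0.03, 0], [-0.04, -0.04, 0], [-0.04, -0.04, 0], [-0.04, -0.04, 0], [-0.04, -0.04, 0], [0, 0, 0]]' --turn '[[0, 0, 0], [0, 0, 0], [0, 0, 0], [0, 0, 0], [0, 0, 0], [0, 0, 0], [0, 0, 0], [0, 0, 0], [0, 0, 0], [0, 0, 0]]' --grip '[0, 0, 0, 0, 0, 0, 0, 0, 0, 0]'

```text
time_s: 38.25
tcp_pos: [476.2, 277.7, 252.4]
orientation: [[1.0, 0.02, 0.007], [0.02, -1.0, 0.002], [0.007, -0.002, -1.0]]
force: [0.5, -0.3, 0.7]
gripper_width: 0.5
grasp_force: 0.0
```

```bash
python3 red.py; for l in A B; do python3 seg.py $l | sed -n 2p; done; python3 -c "
from h import *
p,_=shot('top');q,_=shot('side')
cv2.imwrite('pics/fin.png',np.hstack([cv2.resize(p[100:300,220:540],(400,250)),cv2.resize(q[80:330,180:430],(400,400))[:250]])[:,:,::-1])"
```

```text
[476.2 277.7 252.4] [ 0.5 -0.3  0.7] 38.25
A 68 [699.1  85.8 126.9] elev 4.145680290943561 zmax 133.46531198309117
B 63 [700.9   8.4 127.4] elev 4.083210938245467 zmax 134.15018399475525
C 55 [677.6 -69.6 168.3] elev 54.91488548686237 zmax 192.07313685001964
276 x [-53.4  27.2] z med 10.50624660101866
256 x [-51.5  27.1] z med 10.579340560570646
```

View pics/fin.png

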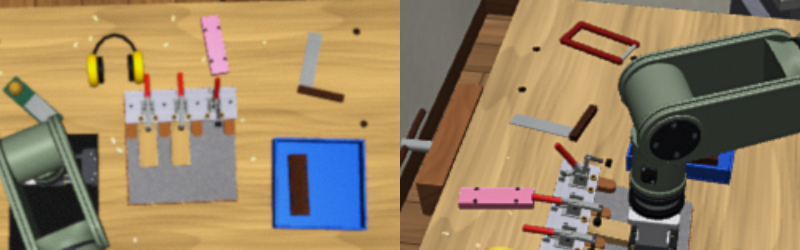

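The final view shows both blanks home in lanes A and B, with clamps A and B shut. The drilled brace is in the tray and the bystanders haven't moved. I'll check the blank ends with the top camera, then hand in.

Run:
```python
from h import *
p,d=shot('top');X=cloud('top',d)-[0,0,.7];r=X-HB
ok=True
for l in 'AB':
    L=np.stack([r@ex,r@ey-LANE[l],r@ez],-1)
    m=(abs(L[...,1])<10)&(L[...,2]>6)&(L[...,2]<14)&(L[...,0]<20)&(L[...,0]>-160)
    e=np.sort(L[m][:,0])[:3];print(l,e);ok&=abs(e[0]+75)<3
if ok: print(bot.finish_job())
```

```text
A [-74.5 -74.2 -74.2]
B [-74.3 -72.1 -71.8]
the job is handed in; nothing more can be done
None
```

The job is handed in: the one drilled brace is in the blue tray, both pale blanks are fully home in lanes A and B with their clamps snapped shut, and the ear defenders, try square and plane were not touched.

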